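# Lock off the plaster whirler's isolator

## Task

The plaster whirler is about to be cleaned: swing the handle of the isolator that has the padlock hasp to off, so that the hole in the handle lines up over the hole in the fixed hasp lug and a padlock could be dropped through both. The handle can swing past off, so stop it with the holes lined up and let go. Leave the handle of the other isolator, the one without a hasp, where it is.

Things in the scene. Friction and masses are not known exactly. Their poses are not given: they have to be found in the camera images.
- isolator: Grey box with the hasp, fixed on the bench, 130 x 150 x 70 mm high. Origin: at bench height under the handle's vertical pivot; z up; hasp on the -x side (box x -46 to 84, y -75 to 75 mm). The handle, a steel bar 24 mm wide on a 48 mm hub, swings level, 0.6 rad clockwise to 1.7 anticlockwise of off (from above); starts 0.8 to 1.4 anticlockwise; no click at off; 2 N at the grip; stays where left.
- lever_hole (a point): Centre of the 24 mm hole through the 44 mm round eye of that handle, 70 mm from the pivot, at the top of the bar (92 mm above the bench; bar 8 mm thick). Farther out on the same straight line, 125 mm from the pivot, stands the handle's upright black round grip, 24 mm in diameter, its top 147 mm above the bench.
- hasp_hole (a point): Centre of the 24 mm hole in the fixed flat steel hasp lug (46 x 44 mm, 6 mm thick) on the side of the isolator box, at its upper face, 76 mm above the bench, 70 mm along -x from the pivot. At off the handle's hole is straight above it, the bar 8 mm clear of the lug.
- plain_grip (a point): Middle of the top of the upright round grip (24 mm in diameter, top 147 mm above the bench) of the other isolator's handle: a like grey box and handle, 125 mm from pivot to grip, but a plain bar without eye and no hasp on the box. To be left alone. The two stand side by side and may have changed places.

How it is judged (in metres and radians):
At the end, for the whole second after the job is handed in: Seen from above, the hole in the handle is within 13 mm of the hasp lug's hole (about 10 degrees of swing), so that an 8 mm shackle passes through both, and stays there; the grip of the other isolator's handle is within 20 mm of where it started (horizontal distance between lever_hole and hasp_hole below 0.013 m and distance of plain_grip from where it was at the start of the episode below 0.02 m); the robot touches nothing.
It fails at once if the handle of the isolator without a hasp is moved by more than 20 mm (distance of plain_grip from where it was at the start of the episode above 0.02 m).
It also fails if it takes over 32 s, if anything falls off the work surface, if the arm or the gripper's body presses on something with over 40 N, if the wrist force passes 120 N, or if a joint passes its speed limit or range.

## Robot

A 6-joint arm with a two-finger parallel gripper is mounted at the origin on the work surface. World frame = base frame: x ahead of the robot, y to its left, z up, the work surface at z = 0. Lengths are in mm, angles in rad, forces in N, time in s.
With the tool pointing down it reaches from about 300 to 775 mm from the base axis. Payload 14.6 kg.
Tool frame: the origin (TCP) lies at the very end of the fingers, on their centre line; the grasp point (between the pads) lies 19 mm behind it; z points along the fingers, y is the line along which they close (so a half turn about z gives the same grasp; the last joint's range is limited). The gripper opens to 94 mm and grips with 3 to 60 N. Pads are 16 mm wide; open, the fingers measure 119 mm over their backs; the gripper's body (75 mm by 177 mm) begins 78 mm behind the grasp point.
Start: joints at [-1.28, 0.3, 1.521, -0, 1.321, -0.067], TCP at [192.61, -515.16, 184.046] pointing down, gripper open.
Joint ranges: [-3.03, 3.03], [-0.79, 2.21], [0.23, 2.52], [-1.04, 4.18], [0, 3.07], [-2.55, 2.55]. Speed limits (rad/s): [2.22, 2.22, 2.57, 3.14, 3.14, 3.14].

## Interface

Orientations are given as [roll, pitch, yaw] about the fixed x, y, z axes, in that order (R = Rz(yaw) Ry(pitch) Rx(roll)).
In Python, from cell import manip gives the robot as it stands.
- The arm moves only by the tool servo_tool, never from a script. Its argument "motion" is a list that holds one entry, the list of rows, each a list of 7 numbers: the shift along the world's x, y, z as a fraction of full scale, then the turn, a rotation vector about the world's x, y, z as a fraction of full scale, then the closure, from 0 (fully open) to 1 (shut). In form: [[[x, y, z, rx, ry, rz, gripper], ...]]. A call has 1 to 10 rows; each row is the pose to reach, as a shift and turn from the pose commanded when the call began, turning the shorter way round; what a row does not reach only later rows make up. Full scale, the value 1, is 0.5 m for a shift and pi rad for a turn. A row lasts 1/10 s, in which the tool goes at most 50 mm and 8.59 degrees, less where a joint would pass 70% of its speed; a pose out of reach is approached as far as the arm can. A call with a number of a shift or a turn outside -1 to 1 is refused whole. A call with a gripper value outside its range is refused whole. The fingers move at their own pace and stop on an object; "newtons" is the grip in N (left out, the last holds). Time passes only in rows, so rows that repeat a pose let the fingers close. It gives the time, the measured TCP pose, the force, the opening and the grip force at its end, in the units of the state.
- manip.read_state(): the state, without advancing time (a new reading comes with each control period).
- manip.camera(name): name is "side" or "top"; returns a dict with "frame" (384x512x3 uint8, red, green, blue), "range_z" (384x512 float32, mm along the optical axis (not along the pixel's ray), 0 where there is no reading), "vfov" (degrees; the focal length in pixels is half the picture's height over the tangent of half this angle, whatever the lens; pixels are square), "cx", "cy" (the principal point, pixels), "k1" (the pictures are not rectified: a ray, as slopes to the right and down, at radius r is drawn at 1 + k1 r^2 times it, then the intrinsics apply), "cam_to_world" (4x4, takes a point from camera to world coordinates). Camera axes: x right, y down, z forward; pixel columns grow to the right and rows downward; lengths in mm; the calibration is good to about 2 mm. A picture is of the moment at which its call begins.
- manip.sign_off(): hands the job in; it is judged then, once.
The state is a dict: "clock": time; "joints": joint angles; "qd": joint speeds; "effort": joint torques, N m; "eef_pos": TCP position; "eef_rot": TCP orientation; "wrist_force": force on the tool from outside, world axes, zero at the start; "moment": the same for the moment, N m; "finger_gap": finger opening in mm; "finger_force": force on a finger pad.
Only numpy, scipy, OpenCV 4.12 (cv2) and the standard library are available. Lean on these libraries where they do the work, as an engineer would, in place of code of your own. Each camera call takes 0.05 s, during which the arm holds its last target. There are 200 camera calls.

## Working session

There is one attempt and no reset: what is moved stays moved. The work goes in short steps, Python scripts to look and compute and a tool call to move; the robot and the scene stay as the last step left them, time stands still between calls to the robot, and variables do not carry over. Pictures are saved under pics/ and viewed, at most 10 in all, crops included, and the job is handed in when it is done.

Besides the shell and the picture viewer there is one more tool, called as name([rows], argument=value, ...), one row to a line, values as JSON. servo_tool: Moves the arm, as the interface text tells. Its arguments: {"type":"object","properties":{"motion":{"type":"array"},"newtons":{"type":"number"}},"required":["motion"]}

```bash
mkdir -p pics; cat > h.py <<'E'
import numpy as np, cv2
from cell import manip
def cloud(c):
    h,w=c["range_z"].shape; f=h/2/np.tan(np.radians(c["vfov"])/2)
    K=np.array([[f,0,c["cx"]],[0,f,c["cy"]],[0,0,1.]])
    u,v=np.meshgrid(np.arange(w),np.arange(h))
    p=np.stack([u,v],-1).reshape(-1,1,2).astype(float)
    s=cv2.undistortPoints(p,K,np.array([c["k1"],0,0,0.])).reshape(h,w,2)
    z=c["range_z"][...,None]
    P=np.concatenate([s*z,z,np.ones_like(z)],-1)@np.array(c["cam_to_world"]).T
    P=P[...,:3]; P[c["range_z"]==0]=np.nan
    return P
E
python3 - <<'E'
from h import *
for n in("top","side"):
    c=manip.camera(n); cv2.imwrite(f"pics/{n}0.png",cv2.resize(c["frame"][...,::-1],(768,576)))
    np.save(n+"0.npy",cloud(c)); print(n,np.round(c["cam_to_world"],2).tolist(),c["vfov"],c["k1"])
print(manip.read_state())
E
```

```text
top [[0.02, -0.99, 0.16, 352.65], [-1.0, -0.02, -0.01, 1.63], [0.01, -0.16, -0.99, 1144.1], [0.0, 0.0, 0.0, 1.0]] 43.686655653477374 -0.18419097468464365
side [[0.96, -0.14, 0.25, 306.59], [-0.29, -0.52, 0.81, -589.65], [0.02, -0.85, -0.53, 505.62], [0.0, 0.0, 0.0, 1.0]] 56.03141280055495 -0.04996729414625111
{'clock': 0.1, 'joints': array([-1.27959215e+00,  3.00399692e-01,  1.52150444e+00, -1.82920964e-05,
        1.32069253e+00, -6.65845329e-02]), 'qd': array([ 2.24911945e-05, -1.68842544e-03, -2.83244037e-03,  4.44656523e-04,
        2.36742017e-03,  5.46004270e-04]), 'effort': array([-5.67161969e-04, -5.32639074e+01, -3.53286195e+01,  7.08807749e-02,
        2.34064437e-02, -5.41888471e-05]), 'eef_pos': array([ 192.54066549, -514.93072718,  183.55792983]), 'eef_rot': array([-3.14058970e+00, -4.91226019e-05,  3.57793222e-01]), 'wrist_force': array([-0.76915895,  0.58761382, -0.07677426]), 'moment': array([ 0.01163557, -0.04063069,  0.01112091]), 'finger_force': 0.0, 'finger_gap': 94.01407929447863}
```

View pics/top0.png

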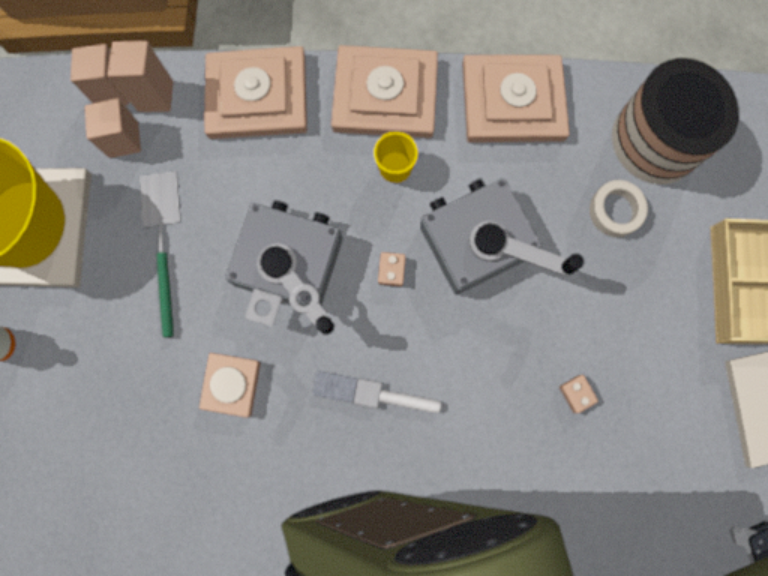

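View pics/side0.png

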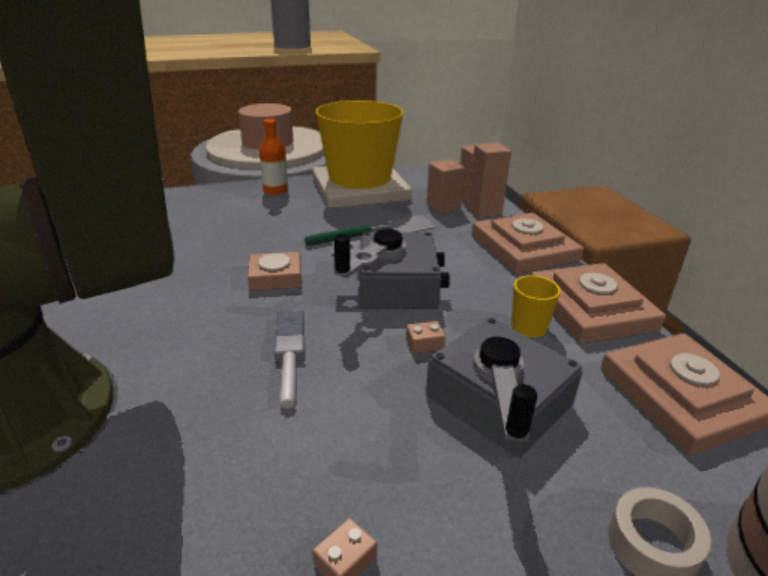

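Hasp isolator is the left one in the top view: eye about (303,297), grip top (325,325), lug hole (263,308). I'll enlarge it for accuracy.

```bash
python3 - <<'E'
from h import *
c=manip.camera("top")
cv2.imwrite("pics/crop1.png",cv2.resize(c["frame"][130:235,145:245,::-1],None,fx=5.7,fy=5.7,interpolation=cv2.INTER_CUBIC))
E
```

```text
(no output)
```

View pics/crop1.png

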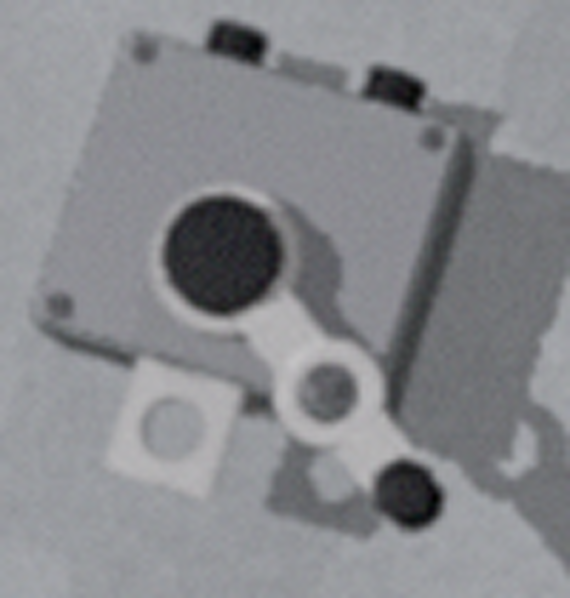

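The crop shows the lug hole at (173,427), eye hole (328,392), grip top (410,494) and hub knob (222,253).

```bash
cat >> h.py <<'E'
def ray(c,uv,z):
    h=c["range_z"].shape[0]; f=h/2/np.tan(np.radians(c["vfov"])/2)
    K=np.array([[f,0,c["cx"]],[0,f,c["cy"]],[0,0,1.]])
    s=cv2.undistortPoints(np.array([[uv]],float),K,np.array([c["k1"],0,0,0.]))[0,0]
    T=np.array(c["cam_to_world"]); d=T[:3,:3]@[*s,1]; o=T[:3,3]
    return (o+d*(z-o[2])/d[2])[:2]
E
python3 - <<'E'
from h import *
from scipy.optimize import least_squares
c=manip.camera("top")
px=lambda a,b:((a+.5)/5.7+145-.5,(b+.5)/5.7+130-.5)
H=ray(c,px(173,427),76);E=ray(c,px(328,392),92);G=ray(c,px(410,494),147)
print(H,E,G,np.linalg.norm(E-G), "hub~",ray(c,px(222,253),110))
P=cloud(c)
for p in [(173,427-45),(328,360),(410,494),(222,253)]:
    u,v=map(round,px(*p)); print(np.round(P[v,u],1))
u_=lambda a:np.array([np.cos(a),np.sin(a)])
def r(q):
    p=q[:2]; return np.concatenate([p+70*u_(q[2])-H,p+70*u_(q[3])-E,p+125*u_(q[3])-G])
s=least_squares(r,[*(2.27*E-1.27*G),3,-2.3]);q=s.x;print(q,s.fun)
print("swing",q[3]-q[2],"grip target",q[:2]+125*u_(q[2]))
p=q[:2]
for t in np.linspace(q[3],q[2],8): print(round(t,3),np.round(p+125*u_(t)-p-125*u_(q[3]),1))
G2=ray(c,(572/1.5,264/1.5),147);print("plain",G2)
E
```

```text
[485.18672822 194.7174751 ] [498.48271903 131.55125602] [453.79984931  92.99451121] 59.01848369019523 hub~ [549.26816381 172.9312857 ]
[502.4 195.6  75.1]
[510.6 132.4  91.3]
[454.4  92.  146.8]
[551.4 173.8  98.7]
[551.62654068 174.18334323   2.84184146  -2.45271046] [-0.43888659  0.13564349 -0.89317245 -1.86514044  1.33205904  1.72949695]
swing -5.29455191898928 grip target [432.20029238 211.09365637]
-2.453 [-0.  0.]
-1.696 [ 80.8 -44.6]
-0.94 [170.2 -21.5]
-0.184 [219.4  56.6]
0.573 [201.5 147.2]
1.329 [126.4 200.8]
2.085 [ 35.  188.3]
2.842 [-22.9 116.4]
plain [ 548.04096701 -256.44779446]
```

servo_tool([
  [[0.26,0.6,0.1,0,0,-0.0525,0],[0.26,0.6,0.1,0,0,-0.0525,0],[0.26,0.6,0.1,0,0,-0.0525,0],[0.26,0.6,0.1,0,0,-0.0525,0],[0.26,0.6,0.1,0,0,-0.0525,0],[0.26,0.6,0.1,0,0,-0.0525,0],[0.26,0.6,0.1,0,0,-0.0525,0],[0.26,0.6,0.1,0,0,-0.0525,0],[0.26,0.6,0.1,0,0,-0.0525,0],[0.26,0.6,0.1,0,0,-0.0525,0]],
], newtons=15)

```text
clock: 1.2
eef_pos: [322.3, -215.8, 233.8]
eef_rot: [-3.141, 0.0, 0.192]
wrist_force: [-0.1, -0.3, -0.2]
finger_gap: 94.1
finger_force: 0.0
```

servo_tool([
  [[0.264,0.617,0,0,0,0,0],[0.264,0.617,0,0,0,0,0],[0.264,0.617,0,0,0,0,0],[0.264,0.617,0,0,0,0,0],[0.264,0.617,0,0,0,0,0],[0.264,0.617,0,0,0,0,0],[0.264,0.617,0,0,0,0,0],[0.264,0.617,0,0,0,0,0],[0.264,0.617,0,0,0,0,0],[0.264,0.617,0,0,0,0,0]],
])

```text
clock: 2.2
eef_pos: [454.5, 91.9, 233.8]
eef_rot: [3.141, 0.001, 0.191]
wrist_force: [0.3, -0.6, 0.5]
finger_gap: 94.4
finger_force: 0.0
```

Descend 126 mm to z≈108 and close lightly.

servo_tool([
  [[0,0.002,-0.08,0,0,0,0],[0,0.002,-0.15,0,0,0,0],[0,0.002,-0.2,0,0,0,0],[0,0.002,-0.252,0,0,0,0],[0,0.002,-0.252,0,0,0,0],[0,0.002,-0.252,0,0,0,0.5],[0,0.002,-0.252,0,0,0,0.9],[0,0.002,-0.252,0,0,0,0.9],[0,0.002,-0.252,0,0,0,0.9],[0,0.002,-0.252,0,0,0,0.9]],
], newtons=12)

```text
clock: 3.2
eef_pos: [454.8, 94.4, 108.5]
eef_rot: [3.142, -0.001, 0.193]
wrist_force: [0.4, 0.2, 0.9]
finger_gap: 57.5
finger_force: 0.0
```

```bash
python3 - <<'E'
from h import *
p=np.array([551.6,174.2]); c=manip.read_state()["eef_pos"][:2]; d=c-p
a0=np.arctan2(d[1],d[0]); R=np.hypot(*d); print(manip.read_state()["finger_gap"],c,R,a0%6.283)
for k in range(1,21):
    a=(a0%(2*np.pi)); t=a+(2.842-a)*k/20; print(k,np.round((p+R*np.array([np.cos(t),np.sin(t)])-c)/500,4))
E
```

```text
57.46283900011215 [454.77020351  94.35357061] 125.50482768868113 3.8309728982980245
1 [-0.0077  0.0098]
2 [-0.0148  0.0199]
3 [-0.0215  0.0304]
4 [-0.0276  0.0412]
5 [-0.0332  0.0523]
6 [-0.0382  0.0636]
7 [-0.0427  0.0752]
8 [-0.0466  0.087 ]
9 [-0.0499  0.0989]
10 [-0.0526  0.1111]
11 [-0.0547  0.1233]
12 [-0.0562  0.1356]
13 [-0.0571  0.148 ]
14 [-0.0573  0.1604]
15 [-0.057   0.1728]
16 [-0.0561  0.1852]
17 [-0.0545  0.1975]
18 [-0.0523  0.2097]
19 [-0.0495  0.2218]
20 [-0.0462  0.2338]
```

servo_tool([
  [[0,0,0,0,0,0,0.9],[0,0,0,0,0,0,0.9],[0,0,0,0,0,0,0.9],[0,0,0,0,0,0,0.9],[0,0,0,0,0,0,0.9],[0,0,0,0,0,0,0.9]],
])

```text
clock: 3.8
eef_pos: [454.7, 94.4, 108.0]
eef_rot: [-3.141, -0.0, 0.193]
wrist_force: [0.1, 1.7, -1.0]
finger_gap: 23.5
finger_force: 12.0
```

Gripped. Swing half-way along the arc.

servo_tool([
  [[-0.008,0.01,0,0,0,0,0.9],[-0.015,0.02,0,0,0,0,0.9],[-0.0215,0.03,0,0,0,0,0.9],[-0.0275,0.041,0,0,0,0,0.9],[-0.033,0.052,0,0,0,0,0.9],[-0.038,0.0635,0,0,0,0,0.9],[-0.0425,0.075,0,0,0,0,0.9],[-0.0465,0.087,0,0,0,0,0.9],[-0.05,0.099,0,0,0,0,0.9],[-0.0525,0.111,0,0,0,0,0.9]],
])

```text
clock: 4.8
eef_pos: [427.6, 150.1, 107.8]
eef_rot: [3.141, 0.001, 0.193]
wrist_force: [-3.1, -3.8, -1.7]
finger_gap: 23.9
finger_force: 12.0
```

Forces are low; second half (increments relative to the half-way pose).

servo_tool([
  [[-0.002,0.012,0,0,0,0,0.9],[-0.0035,0.0245,0,0,0,0,0.9],[-0.0045,0.037,0,0,0,0,0.9],[-0.005,0.0495,0,0,0,0,0.9],[-0.0045,0.062,0,0,0,0,0.9],[-0.0035,0.074,0,0,0,0,0.9],[-0.002,0.0865,0,0,0,0,0.9],[0,0.0985,0,0,0,0,0.9],[0.003,0.1105,0,0,0,0,0.9],[0.0065,0.1225,0,0,0,0,0.9]],
])

```text
clock: 5.8
eef_pos: [431.7, 211.6, 108.0]
eef_rot: [-3.142, 0.0, 0.193]
wrist_force: [-0.5, -3.5, -5.0]
finger_gap: 23.8
finger_force: 12.0
```

servo_tool([
  [[0,0,0,0,0,0,0.9],[0,0,0,0,0,0,0.5],[0,0,0,0,0,0,0.2],[0,0,0,0,0,0,0.2],[0,0,0,0,0,0,0.2],[0,0,0,0,0,0,0.2],[0,0,0,0,0,0,0.2],[0,0,0,0,0,0,0.2]],
])

```text
clock: 6.6
eef_pos: [431.6, 211.1, 108.1]
eef_rot: [-3.142, -0.0, 0.193]
wrist_force: [0.0, 0.7, 0.0]
finger_gap: 73.9
finger_force: 0.0
```

Released; retreat up and towards the robot's right so the top camera sees.

servo_tool([
  [[0,0,0.1,0,0,0,0.2],[0,0,0.2,0,0,0,0.2],[0,0,0.26,0,0,0,0.2],[-0.1,-0.4,0.26,0,0,0,0.2],[-0.1,-0.4,0.26,0,0,0,0.2],[-0.1,-0.4,0.26,0,0,0,0.2],[-0.2,-0.8,0.26,0,0,0,0.2],[-0.2,-0.8,0.26,0,0,0,0.2],[-0.2,-0.8,0.26,0,0,0,0.2],[-0.2,-0.8,0.26,0,0,0,0.2]],
])

```text
clock: 7.6
eef_pos: [345.8, -130.2, 238.3]
eef_rot: [3.141, -0.001, 0.193]
wrist_force: [1.3, -0.3, -0.2]
finger_gap: 75.7
finger_force: 0.0
```

```bash
python3 - <<'E'
from h import *
c=manip.camera("top")
cv2.imwrite("pics/crop2.png",cv2.resize(c["frame"][130:235,145:245,::-1],None,fx=5.7,fy=5.7,interpolation=cv2.INTER_CUBIC))
E
```

```text
(no output)
```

View pics/crop2.png

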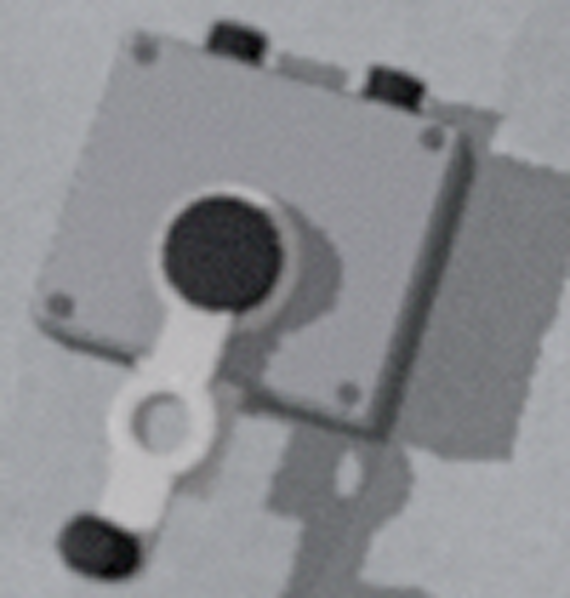

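The eye now sits over the lug, its centre at about (162,422). I'll convert that to an offset.

```bash
python3 - <<'E'
from h import *
c=manip.camera("top")
px=lambda a,b:((a+.5)/5.7+145-.5,(b+.5)/5.7+130-.5)
print(ray(c,px(162,422),92)-ray(c,px(173,427),76), ray(c,(572/1.5,264/1.5),147))
s=manip.camera("side")
cv2.imwrite("pics/top3.png",cv2.resize(c["frame"][...,::-1],(768,576)))
E
```

```text
[-0.13103133  1.54728692] [ 548.04096701 -256.44779446]
```

View pics/top3.png

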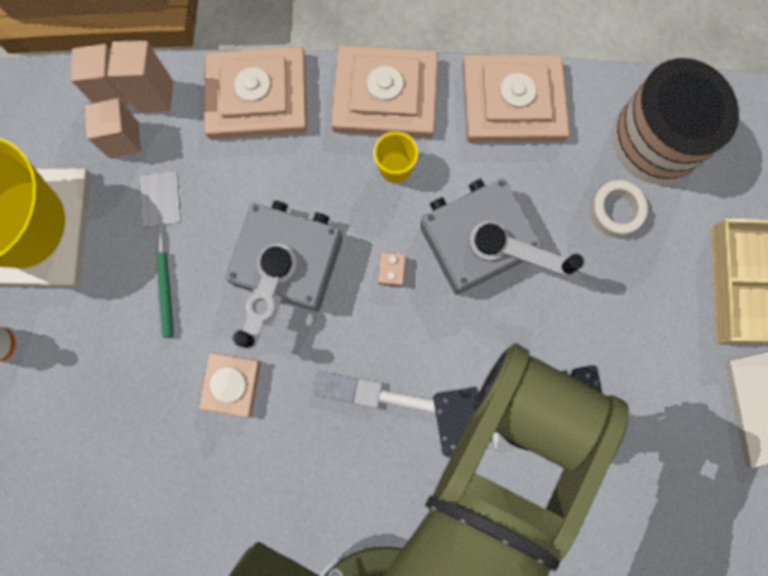

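The holes line up to about 1.5 mm. The plain grip is still at (572,264), unmoved, and the arm is clear of everything.

```bash
python3 -c "
from cell import manip
print(manip.sign_off())"
```

```text
the job is handed in; nothing more can be done
None
```

I swung the hasp isolator's handle to off and let go: its hole is about 1.5 mm from the lug's hole as measured from the top camera, the other isolator's handle hasn't moved, and the job is handed in (no verdict was returned).

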